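# Gauge a tea-sample tin: go, then no-go, then into the tray

### The job

Check the diameter of the plain aluminium sample tin on the two steel gap gauges of the tea-inspection bench. Keeping it upright with its foot at bench level, slide it all the way through the go gauge (long jaws), in at the flared end and out at the other; then try it in the no-go gauge (short jaws), leaning it squarely into the mouth with about 8 N for a second so that the gap is seen to stop it. The tin dents, so never bear on either gauge with 15 N or more; finally stand it upright inside the small white tray beside the gauges, let go, and leave the cup, the jar and the timer alone.

Things in the scene. Friction and masses are not known exactly. Their poses are not given: they have to be found in the camera images.
- tin_center (a point): Centre, half-way up, of the sample tin to check: a plain closed bare-aluminium cylinder, 40 mm in diameter, 84 mm tall, about 0.12 kg, loose, upright on the bench. z is the tin's axis. Grip its upper part (62 mm above its foot will do), so that the fingers stay above the 24 mm high jaws.
- go_gauge: Go gauge, fixed: two upright steel jaws, each 50 mm long (x), 30 mm thick, 24 mm high, with a 42 mm gap along x. Origin: centre of the thin dark 180 x 150 mm strip under it, at bench level; the strip is flush, so the tin stands at bench height throughout. Jaws span x -25 to +25 mm. They are hand-clamped and rigid: the gap's centre line lies anywhere within 8 mm of y = 0; find it by eye or feel.
- nogo_gauge: No-go gauge, fixed: like the go gauge (same flush strip, jaw height and thickness, origin), but with short jaws, 20 mm long in x, no wings, and a 35 mm gap centred on y = 0. The jaws are hand-clamped and rigid, anywhere within 9 mm of x = 0 along the strip: their near edge lies at x = -19 to -1 mm; find it by eye or feel.
- tray_in (a point): Centre of the inner floor of the small shallow open white tray, fixed on the bench, beside the gauges, on the side where the tin does not start: 150 mm (x) by 140 mm (y) outside, walls 5 mm thick and 22 mm high, floor 5 mm above the bench. x and y run along its sides.
- cup_center (a point): Centre of a white porcelain cup, 70 mm across, 55 mm tall; leave alone.
- jar_center (a point): Centre of a glass jar with a steel cap, 60 mm across, 70 mm tall; leave alone.
- timer_center (a point): Centre of a white bench timer, 40 x 70 x 30 mm; leave alone.
- go_entry (a point): Start point at the flared end of the go gauge, at bench level, 72 mm on its -x side (towards the robot), y = 0; axes as the gauge's. From x = -44 to -25 mm of the gauge, wings at 30 degrees form a lead-in, 11 mm wider on either side at its mouth; push from here along +x. The tin has left the jaws when its centre is beyond x = +48 mm of the gauge.
- nogo_entry (a point): Start point before the no-go gauge, at bench level, 55 mm on its -x side (towards the robot), y = 0; axes as the gauge's. Pushed from here along +x, the tin is stopped with its centre 10 mm short of the jaws' near edge, that is 26 to 44 mm from here.

How it is judged (in metres and radians):
On the way, in this order (a step that is already met when the one before it is completed fails the run):
1. the tin is in the go gap, upright, its foot less than 8 mm above the bench (x of tin_center in the frame of go_gauge between -0.01 and 0.01 m and y of tin_center in the frame of go_gauge between -0.012 and 0.012 m and height (world z) of tin_center below 0.05 m and angle between tin_center's own z axis and vertical below 0.12 rad).
2. still down in the gap, it has reached the far end of the go jaws (x of tin_center in the frame of go_gauge between 0.022 and 0.036 m and y of tin_center in the frame of go_gauge between -0.013 and 0.013 m and height (world z) of tin_center below 0.05 m and angle between tin_center's own z axis and vertical below 0.12 rad).
3. it has come right out at the far end (x of tin_center in the frame of go_gauge above 0.046 m and y of tin_center in the frame of go_gauge between -0.025 and 0.025 m).
4. the no-go mouth stops the tin: pressed with over 4 N for 0.5 s, low, centred within 4 mm ((x of tin_center in the frame of nogo_gauge between -0.033 and -0.008 m or x of tin_center in the frame of nogo_gauge between 0.008 and 0.033 m) and y of tin_center in the frame of nogo_gauge between -0.004 and 0.004 m and height (world z) of tin_center below 0.05 m and angle between tin_center's own z axis and vertical below 0.12 rad and contact force between tin and nogo_gauge above 4 N), for 0.5 s.
At the end, for the whole second after the job is handed in: The tin stands upright (within 0.08 rad) on the tray's floor, wholly inside its walls, at rest and released, after passing the go gap and being stopped by the no-go gap (x of tin_center in the frame of tray_in between -0.052 and 0.052 m and y of tin_center in the frame of tray_in between -0.047 and 0.047 m and z of tin_center in the frame of tray_in between 0.038 and 0.045 m and angle between tin_center's own z axis and vertical below 0.08 rad and linear speed of tin below 0.02 m/s and contact force between tin and the fingers below 0.1 N); the robot touches nothing.
It fails at once if the tin bears on a gauge with 15 N or more (contact force between tin and go_gauge above 15 N or contact force between tin and nogo_gauge above 15 N).
It fails at once if the cup, the jar or the timer is moved by more than 20 mm (distance of any of cup_center, jar_center, timer_center from where it was at the start of the episode above 0.02 m).
It also fails if it takes over 70 s, if anything falls off the work surface, if the arm or the gripper's body presses on something with over 40 N, if the wrist force passes 120 N, or if a joint passes its speed limit or range.

### The arm

A 7-joint arm with a two-finger parallel gripper is mounted at the origin on the work surface. World frame = base frame: x ahead of the robot, y to its left, z up, the work surface at z = 0. Lengths are in m, angles in degrees, forces in N, time in s.
With the tool pointing down it reaches from about 0.425 to 0.975 m from the base axis. Payload 16.7 kg.
Tool frame: the origin (TCP) lies on the centre line of the jaws, within the pads' length; the fingertips stand 25 mm ahead of it and the grasp point (between the pads) lies 6 mm ahead of it; z points along the fingers, y is the line along which they close (so a half turn about z gives the same grasp; the last joint's range is limited). The gripper opens to 85 mm and grips with 20 to 120 N. Pads are 22 mm wide; open, the fingers measure 114 mm over their backs; the gripper's body (76 mm by 85 mm) begins 54 mm behind the grasp point. The pads swing forward as they close: fully open they stand 13 mm farther back than shut.
Start: joints at [64.945, 24.414, 4.234, 92.017, -1.954, 63.644, -3.845], TCP at [0.192, -0.647, 0.236] pointing down, gripper open.
Joint ranges: [-163.25, 163.25], [-28.42, 122.38], [-70.27, 78.77], [12.13, 141.07], [-58.53, 238.53], [9.26, 117.41], [-156.51, 156.51]. Speed limits (degrees/s): [108.29, 108.29, 136.94, 136.94, 172.46, 172.46, 172.46].

### API

Orientations are given as a 3x3 rotation matrix whose columns are the frame's x, y, z axes.
In Python, from plant import bot, cams gives the robot as it stands.
- The arm moves only by the shell command python3 -m jog 'ROWS' [FORCE]. ROWS is JSON, a list of rows, each a list of 7 numbers: the closure, from 0 (fully open) to 1 (shut), then the shift along the world's x, y, z in mm, then the turn, a rotation vector about the world's x, y, z in rad. In form: [[jaw, dx, dy, dz, ax, ay, az], ...]. A call has 1 to 5 rows; each row is the pose to reach, as a shift and turn from the pose commanded when the call began; what a row does not reach only later rows make up. A row lasts 1/10 s, in which the tool goes at most 50 mm and 8.59 degrees, less where a joint would pass 70% of its speed; a pose out of reach is approached as far as the arm can. A call with a gripper value outside its range is refused whole. The fingers move at their own pace and stop on an object; FORCE is the grip in N (left out, the last holds). Time passes only in rows, so rows that repeat a pose let the fingers close. It gives the time, the measured TCP pose, the force, the opening and the grip force at its end, in the units of the state.
- bot.read_state(): the state, without advancing time (a new reading comes with each control period).
- cams.camera(name): name is "side" or "top" or "wrist"; returns the picture (420x560x3 uint8, blue, green, red); there is no depth.
- cams.camera_model(name): a dict with "mtx" (3x3 intrinsics, pixels), "dist" ([k1, k2, p1, p2, k3] as OpenCV has them; the pictures are not rectified), "pose" (4x4, takes a point from camera to world coordinates); the wrist camera has in their place "mount" (4x4, takes a point from camera to tool coordinates, whose origin is the TCP and whose axes are the flange's). Camera axes: x right, y down, z forward; pixel columns grow to the right and rows downward; lengths in m; the calibration is good to about 2 mm. A picture is of the moment at which its call begins: read the wrist's pose just before it. camera_model takes no time and is no camera call.
- bot.sign_off(): hands the job in; it is judged then, once.
The state is a dict: "time": time; "q": joint angles; "qvel": joint speeds; "tau": joint torques, N m; "eef_pos": TCP position; "tool_rot": TCP orientation; "ft_force": force on the tool from outside, world axes, zero at the start; "torque": the same for the moment, N m; "finger_gap": finger opening in m; "gripper_force": force on a finger pad.
Only numpy, scipy, OpenCV 4.12 (cv2) and the standard library are available. Lean on these libraries where they do the work, as an engineer would, in place of code of your own. Each camera call takes 0.05 s, during which the arm holds its last target. There are 200 camera calls.

## Working session

There is one attempt and no reset: what is moved stays moved. The work goes in short steps, Python scripts to look and compute and a shell command to move; the robot and the scene stay as the last step left them, time stands still between calls to the robot, and variables do not carry over. Pictures are saved under pics/ and viewed, at most 12 in all, crops included, and the job is handed in when it is done.

```bash
ls; mkdir -p pics
cat > h.py <<'E'
import numpy as np, cv2
from plant import bot, cams
def ray(cam,uv,T=None):
    m=cams.camera_model(cam); P=np.array(m["pose"]) if "pose" in m else T@np.array(m["mount"])
    p=cv2.undistortPoints(np.array(uv,float).reshape(-1,1,2),np.array(m["mtx"]),np.array(m["dist"])).reshape(-1,2)
    d=np.c_[p,np.ones(len(p))]@P[:3,:3].T
    return P[:3,3],d
def onz(cam,uv,z,T=None):
    o,d=ray(cam,uv,T); return o+d*((z-o[2])/d[:,2])[:,None]
def proj(cam,X,T=None):
    m=cams.camera_model(cam); P=np.array(m["pose"]) if "pose" in m else T@np.array(m["mount"])
    R=P[:3,:3].T; return cv2.projectPoints(np.array(X,float).reshape(-1,3),cv2.Rodrigues(R)[0],-R@P[:3,3],np.array(m["mtx"]),np.array(m["dist"]))[0].reshape(-1,2)
def wT():
    s=bot.read_state(); T=np.eye(4); T[:3,:3]=s["tool_rot"]; T[:3,3]=s["eef_pos"]; return T
E
python3 - <<'E'
from h import *
s=bot.read_state(); print(s)
a=cams.camera("top"); b=cams.camera("side"); cv2.imwrite("pics/top0.png",a); cv2.imwrite("pics/side0.png",b)
for c in("top","side"): print(np.round(cams.camera_model(c)["pose"],3))
print(np.round(cams.camera_model("wrist")["mount"],3))
E
```

```text
pics
{'time': 0.0, 'q': array([64.94515932, 24.44920678,  4.22986578, 92.0511427 , -1.95395553,
       63.6429578 , -3.84335835]), 'qvel': array([-0.01138314, -0.09342375,  0.05072318,  0.03405659,  0.03170459,
        0.01908396, -0.01775529]), 'tau': array([-2.78193904e-03, -9.49837017e+01,  3.75990272e+00, -4.63518870e+01,
        1.93594233e-02,  9.92021116e-03,  1.63711263e-05]), 'eef_pos': array([ 0.19146743, -0.64687021,  0.23562345]), 'tool_rot': array([[ 9.58870329e-01,  2.83844166e-01, -4.26572861e-04],
       [ 2.83844476e-01, -9.58869622e-01,  1.16717526e-03],
       [-7.77318696e-05, -1.24025007e-03, -9.99999228e-01]]), 'ft_force': array([ 0.26793102,  0.04085638, -0.95322488]), 'torque': array([ 0.01270116, -0.01388378,  0.01637167]), 'gripper_force': 0.0, 'finger_gap': 0.08551513279533639}
[[ 0.014 -0.997  0.077  0.536]
 [-1.    -0.013  0.014 -0.016]
 [-0.013 -0.077 -0.997  0.972]
 [ 0.     0.     0.     1.   ]]
[[-0.927 -0.221  0.304  0.265]
 [-0.375  0.527 -0.762  0.796]
 [ 0.008 -0.821 -0.571  0.662]
 [ 0.     0.     0.     1.   ]]
[[-0.    -0.957 -0.288  0.073]
 [ 1.    -0.     0.001  0.   ]
 [-0.001 -0.288  0.957 -0.139]
 [ 0.     0.     0.     1.   ]]
```

View pics/top0.png

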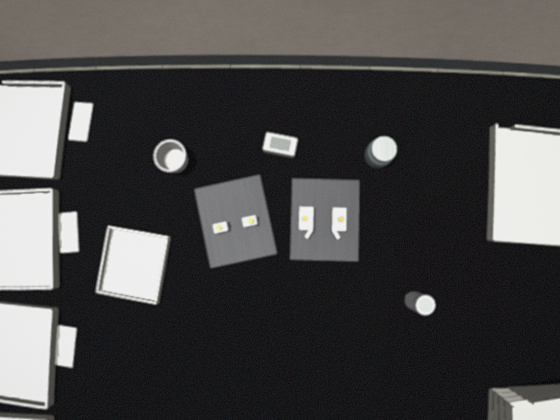

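View pics/side0.png

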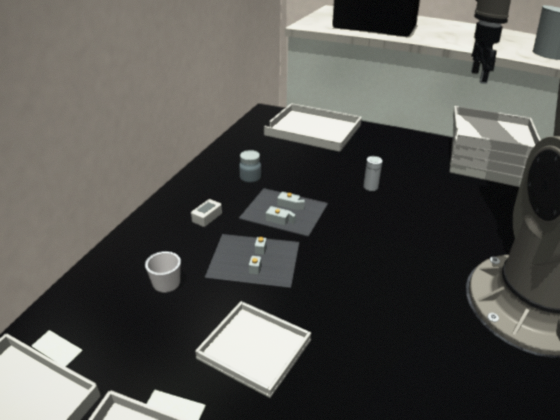

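The top view has +x up and +y left. It shows the tin at about (425,305), the go strip at (325,220) with its flare towards the robot, the no-go strip at (236,221) and the tray at (133,265). The cup is at (170,156), the timer at (280,145) and the jar at (381,152). The side view agrees.

Run:
```python
from h import *
a=cv2.imread("pics/top0.png"); g=cv2.cvtColor(a,cv2.COLOR_BGR2GRAY); b=cv2.imread("pics/side0.png")
def ang(c): # long axis etc
    r=cv2.minAreaRect(np.float32(c)*1000); return r
def reg(x0,y0,x1,y1,lo,hi=256):
    m=np.zeros_like(g); s=g[y0:y1,x0:x1]; m[y0:y1,x0:x1]=((s>=lo)&(s<hi))*255
    n,l,st,ce=cv2.connectedComponentsWithStats(m); return m,[(st[i],ce[i],l==i) for i in range(1,n) if st[i][4]>15]
for nm,box in(("go",(283,172,367,268)),("nogo",(188,170,283,274))):
    m,_=reg(*box,30); m=cv2.morphologyEx(m,cv2.MORPH_OPEN,np.ones((5,5)))
    c=max(cv2.findContours(m,0,2)[0],key=cv2.contourArea).reshape(-1,2)
    h=cv2.convexHull(c).reshape(-1,2); r=ang(onz("top",h,0)[:,:2]); print(nm,np.round(r[0],1),np.round(r[1],1),r[2])
    m,cs=reg(*box,150)
    for st,ce,l in cs:
        ys,xs=np.nonzero(l); r=ang(onz("top",np.c_[xs,ys],0.024)[:,:2]); print("  jaw",st,np.round(r[0],1),np.round(r[1],1),round(r[2],1),np.round(onz("top",ce,.024)[0],4))
m,cs=reg(90,220,175,308,100); st,ce,l=max(cs,key=lambda t:t[0][4]); ys,xs=np.nonzero(l)
r=ang(onz("top",np.c_[xs,ys],0.022)[:,:2]); print("tray",np.round(r[0],1),np.round(r[1],1),r[2])
m,cs=reg(414,293,438,318,150); st,ce,l=max(cs,key=lambda t:t[0][4]); print("tin",st,onz("top",ce,.084))
for z in(0,.042,.084): print(proj("side",[*onz("top",ce,.084)[0][:2],z]))
cv2.imwrite("pics/c1.png",cv2.resize(a[165:280,185:375],(760,460),interpolation=cv2.INTER_CUBIC))
```

```text
go [ 598.8 -110.8] [156.6 187.7] 89.16985321044922
  jaw [298 206  16  33 422] [590.6 -67.1] [69.5 32.6] 0.4 [ 0.5957 -0.068   0.024 ]
  jaw [332 207  15  33 405] [ 589.4 -139.9] [69.6 30.5] 0.2 [ 0.5949 -0.1391  0.024 ]
nogo [592.8  89. ] [188.7 158.6] 13.176772117614746
  jaw [241 215  16  13 158] [592.   55.8] [22.9 32.9] 13.3 [0.592  0.0559 0.024 ]
  jaw [212 221  16  13 160] [577.2 119.4] [22.9 32.9] 13.3 [0.5772 0.1194 0.024 ]
tray [492.2 313. ] [144.5 153.6] 81.06889343261719
tin [416 295  19  20 309] [[ 0.42208733 -0.30876261  0.084     ]]
[[370.02472225 185.7227725 ]]
[[371.91708872 172.35818517]]
[[373.8503386  158.51167451]]
```

View pics/c1.png

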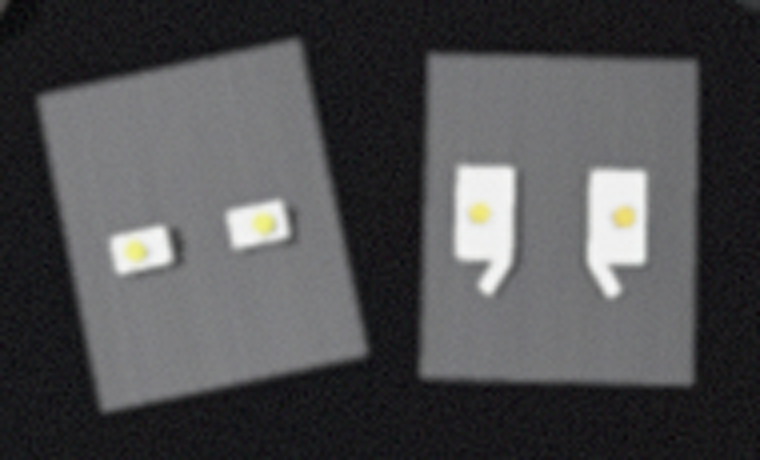

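The crop shows the go jaws with their flare down (towards the robot), at columns 455–515 and 588–648. The no-go jaws are turned about 13°, at (142,250) and (260,224). The sizes agree with the spec: jaw spacings measure 72.8 mm (nominal 72) and 65.2 mm (nominal 65). The go gap's centre line is about y=-0.1035 with yaw -0.8°. The no-go jaw centre is about (0.5846, 0.0876) with yaw 13.2°. Next I move to the tin.

```bash
python3 -m jog '[[0,26,38,0,0,0,-0.06],[0,52,76,0,0,0,-0.12],[0,78,114,0,0,0,-0.18],[0,104,152,0,0,0,-0.24],[0,130,190,0,0,0,-0.302]]' 40
python3 -m jog '[[0,26,38,-10,0,0,0],[0,52,76,-25,0,0,0],[0,78,114,-40,0,0,0],[0,100.5,148,-50,0,0,0],[0,100.5,148,-50,0,0,0]]'
python3 - <<'E'
from h import *
print(wT()); cv2.imwrite("pics/w1.png",cams.camera("wrist"))
E
```

```text
time: 0.6
eef_pos: [0.3222, -0.4554, 0.2361]
tool_rot: [[1.0, -0.017, -0.0], [-0.017, -1.0, 0.0], [-0.0, -0.0, -1.0]]
ft_force: [0.1, -0.9, 0.1]
finger_gap: 0.0854
gripper_force: 0.0
time: 1.1
eef_pos: [0.4245, -0.3039, 0.1849]
tool_rot: [[1.0, -0.007, -0.001], [-0.007, -1.0, 0.003], [-0.001, -0.003, -1.0]]
ft_force: [-1.2, -0.9, 0.3]
finger_gap: 0.0855
gripper_force: 0.0
[[ 9.99973921e-01 -7.15787764e-03 -9.59936304e-04  4.24484191e-01]
 [-7.15535530e-03 -9.99971005e-01  2.60579975e-03 -3.03853880e-01]
 [-9.78560466e-04 -2.59886311e-03 -9.99996144e-01  1.84895294e-01]
 [ 0.00000000e+00  0.00000000e+00  0.00000000e+00  1.00000000e+00]]
```

View pics/w1.png

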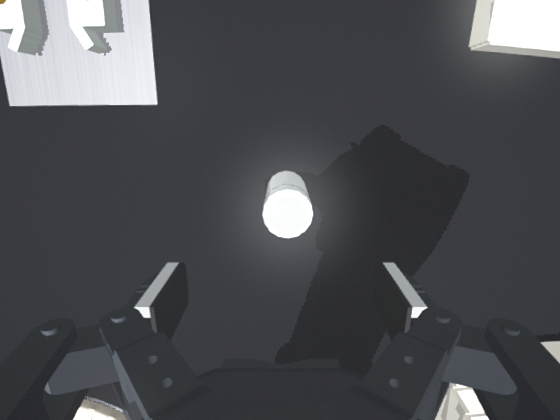

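The wrist view shows the tin's top disc at about (288,213), ahead of the pads and near the middle. The go strip is at upper left.

Run:
```python
from h import *
T=np.array([[.99997,-.00716,-.00096,.42448],[-.00716,-.99997,.0026,-.30385],[-.00098,-.0026,-.99999,.1849],[0,0,0,1]])
print(onz("wrist",[(288,213),(263,213),(313,213)],.084,T)); print(proj("wrist",[.422,-.3088,.084],T),wT()[:3,3])
```

```text
[[ 0.42110664 -0.31009706  0.084     ]
 [ 0.42123998 -0.29038116  0.084     ]
 [ 0.42097105 -0.32981592  0.084     ]]
[[286.35491718 211.92964329]] [ 0.42320291 -0.30654752  0.18553312]
```

```bash
python3 -m jog '[[0,0,0,-30,0,0,0],[0,0,0,-60,0,0,0],[0,0,0,-90,0,0,0],[0,0,0,-110,0,0,0],[0,0,0,-116,0,0,0]]'
python3 -m jog '[[0.6,0,0,0,0,0,0],[0.6,0,0,0,0,0,0],[1,0,0,0,0,0,0],[1,0,0,0,0,0,0],[1,0,0,0,0,0,0]]' 40
python3 -m jog '[[1,0,0,0,0,0,0],[1,0,0,0,0,0,0],[1,0,0,0,0,0,0]]' 40
```

```text
time: 1.65
eef_pos: [0.4205, -0.3095, 0.0684]
tool_rot: [[1.0, -0.015, -0.003], [-0.015, -1.0, 0.001], [-0.003, -0.001, -1.0]]
ft_force: [-0.7, 0.2, 0.0]
finger_gap: 0.0857
gripper_force: 0.0
time: 2.15
eef_pos: [0.4228, -0.3097, 0.0716]
tool_rot: [[1.0, -0.014, 0.002], [-0.014, -1.0, -0.001], [0.002, 0.001, -1.0]]
ft_force: [-1.3, 1.2, 8.1]
finger_gap: 0.0388
gripper_force: 39.3
time: 2.45
eef_pos: [0.4228, -0.3097, 0.0716]
tool_rot: [[1.0, -0.014, 0.002], [-0.014, -1.0, -0.001], [0.002, 0.001, -1.0]]
ft_force: [-2.2, 1.0, 7.5]
finger_gap: 0.0386
gripper_force: 39.3
```

```bash
python3 -m jog '[[1,0,0,15,0,0,0],[1,20,40,15,0,0,0],[1,40,80,15,0,0,0],[1,60,120,15,0,0,0],[1,80,160,15,0,0,0]]' 40
python3 -m jog '[[1,15,30,0,0,0,0],[1,24,47,0,0,0,0],[1,24,47,0,0,0,0],[1,24,47,0,0,0,0],[1,24,47,0,0,0,0]]'
python3 - <<'E'
from h import *
T=wT(); print(T,bot.read_state()["ft_force"]); cv2.imwrite("pics/w2.png",cams.camera("wrist")); np.save("T2",T); cv2.imwrite("pics/top2.png",cams.camera("top"));cv2.imwrite("pics/side2.png",cams.camera("side"))
E
```

```text
time: 2.95
eef_pos: [0.5029, -0.1478, 0.0862]
tool_rot: [[1.0, -0.015, 0.001], [-0.015, -1.0, -0.0], [0.001, 0.0, -1.0]]
ft_force: [0.7, -0.3, -1.8]
finger_gap: 0.0384
gripper_force: 40.8
time: 3.45
eef_pos: [0.5257, -0.1032, 0.0856]
tool_rot: [[1.0, -0.015, 0.0], [-0.015, -1.0, -0.0], [0.0, 0.0, -1.0]]
ft_force: [0.2, -0.4, -1.8]
finger_gap: 0.0389
gripper_force: 40.8
[[ 9.99880961e-01 -1.54280191e-02  2.02610006e-04  5.25747433e-01]
 [-1.54279361e-02 -9.99880900e-01 -4.04862998e-04 -1.03212383e-01]
 [ 2.08832109e-04  4.01688949e-04 -9.99999898e-01  8.56151927e-02]
 [ 0.00000000e+00  0.00000000e+00  0.00000000e+00  1.00000000e+00]] [ 0.20816301 -0.43227697 -1.75584383]
```

View pics/w2.png

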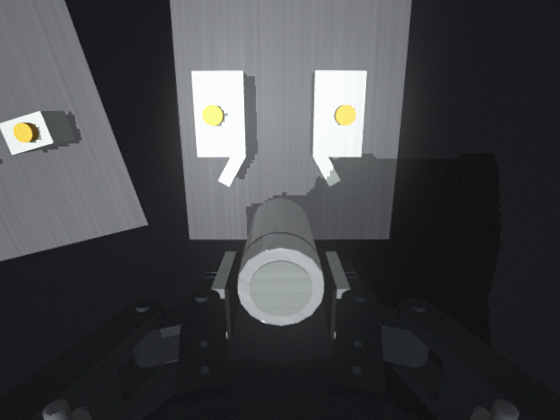

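The wrist view shows the held tin with its top centred near (280,287), entering squarely in front of the flare. The go jaw tops lie at columns 193–245 and 314–365, rows 70–157.

Run:
```python
from h import *
T=np.load("T2.npy"); a=cv2.imread("pics/w2.png"); g=cv2.cvtColor(a,cv2.COLOR_BGR2GRAY)
m=np.uint8(g>200)*255; m[:, :170]=0; m[200:]=0
n,l,st,ce=cv2.connectedComponentsWithStats(m)
for i in range(1,n):
    if st[i][4]>300:
        mm=(l==i); r0=[]
        for r in range(80,152,8):
            xs=np.nonzero(mm[r])[0]; r0.append((xs[0]-.5,r,xs[-1]+.5))
        r0=np.array(r0); L=onz("wrist",r0[:,:2],.024,T)*1e3; R=onz("wrist",r0[:,[2,1]],.024,T)*1e3
        ys,xs=np.nonzero(mm[:150]); 
        print(st[i],"left",np.round(L[[0,-1]],1).tolist(),"right",np.round(R[[0,-1]],1).tolist()); 
        print(" far/near x",onz("wrist",[(xs.mean(),ys.min()-.5),(xs.mean(),157.5)],.024,T)[:,0])
z=T[2,3]-.0716+.084
print("tin axis", onz("wrist",[(280.5,287)],z,T), "edges",onz("wrist",[(238,285),(323,285)],z,T))
b=cv2.imread("pics/top2.png");
```

```text
[ 191   70   55  117 4670] left [[618.3, -52.7, 24.0], [580.9, -51.8, 24.0]] right [[617.7, -82.8, 24.0], [580.3, -82.3, 24.0]]
 far/near x [0.62376276 0.57224841]
[ 313   70   54  110 4569] left [[617.0, -125.3, 24.0], [579.7, -124.5, 24.0]] right [[616.7, -155.5, 24.0], [579.3, -155.0, 24.0]]
 far/near x [0.62265562 0.5710493 ]
tin axis [[ 0.523808   -0.10366017  0.09801519]] edges [[ 0.52510569 -0.0846309   0.09801519]
 [ 0.52448443 -0.12272642  0.09801519]]
```

```bash
python3 -m jog '[[1,0,0.7,-8,0,0,0],[1,0,0.7,-13.5,0,0,0],[1,8,0.6,-13.5,0,0,0],[1,16,0.5,-13.5,0,0,0],[1,24,0.3,-13.5,0,0,0]]'
python3 -m jog '[[1,4,0,0,0,0,0],[1,8,-0.1,0,0,0,0],[1,11,-0.1,0,0,0,0],[1,14,-0.2,0,0,0,0],[1,14,-0.2,0,0,0,0]]'
```

```text
time: 4.1
eef_pos: [0.5504, -0.1019, 0.0714]
tool_rot: [[1.0, -0.014, -0.0], [-0.014, -1.0, 0.0], [-0.0, -0.0, -1.0]]
ft_force: [0.5, 0.4, -1.4]
finger_gap: 0.0387
gripper_force: 42.7
time: 4.6
eef_pos: [0.5644, -0.1021, 0.0718]
tool_rot: [[1.0, -0.014, 0.0], [-0.014, -1.0, 0.0], [0.0, -0.0, -1.0]]
ft_force: [-0.6, 0.1, -1.3]
finger_gap: 0.0383
gripper_force: 42.7
```

```bash
python3 -m jog '[[1,0,-0.6,0,0,0,0],[1,2,-0.6,0,0,0,0],[1,4,-0.7,0,0,0,0],[1,6,-0.7,0,0,0,0],[1,6,-0.7,0,0,0,0]]'
python3 -m jog '[[1,2,0,0,0,0,0],[1,4,-0.1,0,0,0,0],[1,6,-0.1,0,0,0,0],[1,6,-0.1,0,0,0,0]]'
```

```text
time: 5.1
eef_pos: [0.5704, -0.1028, 0.0718]
tool_rot: [[1.0, -0.014, 0.0], [-0.014, -1.0, 0.0], [0.0, -0.0, -1.0]]
ft_force: [0.3, -0.4, -1.7]
finger_gap: 0.0383
gripper_force: 42.7
time: 5.5
eef_pos: [0.5764, -0.1029, 0.0718]
tool_rot: [[1.0, -0.014, 0.0], [-0.014, -1.0, 0.0], [0.0, -0.0, -1.0]]
ft_force: [-0.2, 0.1, -1.4]
finger_gap: 0.0384
gripper_force: 42.7
```

No contact force yet, so I continue in small steps.

```bash
python3 -m jog '[[1,2,0,0,0,0,0],[1,4,-0.1,0,0,0,0],[1,6,-0.1,0,0,0,0],[1,8,-0.1,0,0,0,0],[1,8,-0.1,0,0,0,0]]'
python3 -m jog '[[1,2,0,0,0,0,0],[1,4,-0.1,0,0,0,0],[1,6,-0.1,0,0,0,0],[1,8,-0.1,0,0,0,0],[1,8,-0.1,0,0,0,0]]'
```

```text
time: 6.0
eef_pos: [0.5844, -0.103, 0.0718]
tool_rot: [[1.0, -0.014, 0.0], [-0.014, -1.0, 0.0], [0.0, -0.0, -1.0]]
ft_force: [-0.2, -0.1, -1.3]
finger_gap: 0.0387
gripper_force: 42.7
time: 6.5
eef_pos: [0.5924, -0.103, 0.0718]
tool_rot: [[1.0, -0.014, 0.0], [-0.014, -1.0, 0.0], [0.0, -0.0, -1.0]]
ft_force: [0.6, -0.2, -1.8]
finger_gap: 0.0387
gripper_force: 42.7
```

```bash
python3 -m jog '[[1,2,0,0,0,0,0],[1,4,-0.1,0,0,0,0],[1,6,-0.1,0,0,0,0],[1,8,-0.2,0,0,0,0],[1,10,-0.2,0,0,0,0]]'
python3 -m jog '[[1,2,0,0,0,0,0],[1,4,-0.1,0,0,0,0],[1,6,-0.1,0,0,0,0],[1,8,-0.2,0,0,0,0],[1,10,-0.2,0,0,0,0]]'
python3 -m jog '[[1,2,0,0,0,0,0],[1,4,-0.1,0,0,0,0],[1,6,-0.1,0,0,0,0],[1,8,-0.2,0,0,0,0],[1,10,-0.2,0,0,0,0]]'
```

```text
time: 7.0
eef_pos: [0.6022, -0.1033, 0.0718]
tool_rot: [[1.0, -0.014, 0.0], [-0.014, -1.0, 0.0], [0.0, -0.0, -1.0]]
ft_force: [-0.4, -0.5, -0.6]
finger_gap: 0.0383
gripper_force: 42.7
time: 7.5
eef_pos: [0.6122, -0.1036, 0.0718]
tool_rot: [[1.0, -0.014, 0.0], [-0.014, -1.0, 0.0], [0.0, -0.0, -1.0]]
ft_force: [0.1, -1.0, -0.9]
finger_gap: 0.0383
gripper_force: 42.7
time: 8.0
eef_pos: [0.6222, -0.1037, 0.0718]
tool_rot: [[1.0, -0.014, 0.0], [-0.014, -1.0, 0.0], [0.0, -0.0, -1.0]]
ft_force: [-0.4, 0.1, -1.6]
finger_gap: 0.0387
gripper_force: 42.7
```

```bash
python3 -m jog '[[1,2,0,0,0,0,0],[1,4,-0.1,0,0,0,0],[1,6,-0.1,0,0,0,0],[1,8,-0.2,0,0,0,0],[1,10,-0.2,0,0,0,0]]'
python3 -m jog '[[1,3,0,0,0,0,0],[1,6,-0.1,0,0,0,0],[1,9,-0.1,0,0,0,0],[1,12,-0.2,0,0,0,0],[1,15,-0.2,0,0,0,0]]'
python3 -m jog '[[1,4,0,0,0,0,0],[1,8,-0.1,0,0,0,0],[1,12,-0.1,0,0,0,0],[1,14,-0.2,0,0,0,0],[1,14,-0.2,0,0,0,0]]'
```

```text
time: 8.5
eef_pos: [0.6322, -0.1039, 0.0718]
tool_rot: [[1.0, -0.014, 0.0], [-0.014, -1.0, 0.0], [0.0, -0.0, -1.0]]
ft_force: [-0.3, -0.1, -1.2]
finger_gap: 0.0384
gripper_force: 42.7
time: 9.0
eef_pos: [0.6473, -0.1041, 0.0718]
tool_rot: [[1.0, -0.014, -0.0], [-0.014, -1.0, 0.0], [-0.0, -0.0, -1.0]]
ft_force: [-0.5, -0.6, -2.0]
finger_gap: 0.0384
gripper_force: 42.7
time: 9.5
eef_pos: [0.6613, -0.1042, 0.0717]
tool_rot: [[1.0, -0.014, 0.0], [-0.014, -1.0, 0.0], [0.0, -0.0, -1.0]]
ft_force: [0.9, -0.6, -1.3]
finger_gap: 0.0384
gripper_force: 42.7
```

```bash
python3 -m jog '[[1,0,0,30,0,0,0],[1,-5,0,50,0,0,0],[1,-30,36,50,0,0,0.08],[1,-55,72,50,0,0,0.16],[1,-80,108,50,0,0,0.245]]'
python3 -m jog '[[1,-25,36,0,0,0,0],[1,-45,72,-15,0,0,0],[1,-45,72,-35,0,0,0],[1,-45,72,-35,0,0,0],[1,-45,72,-35,0,0,0]]'
python3 - <<'E'
from h import *
T=wT(); print(T,bot.read_state()["ft_force"]); cv2.imwrite("pics/w3.png",cams.camera("wrist")); np.save("T3",T)
E
```

```text
time: 10.0
eef_pos: [0.5799, 0.0046, 0.122]
tool_rot: [[0.973, 0.231, 0.0], [0.231, -0.973, -0.0], [0.0, 0.0, -1.0]]
ft_force: [1.8, 0.2, -1.0]
finger_gap: 0.0384
gripper_force: 42.7
time: 10.5
eef_pos: [0.5363, 0.075, 0.087]
tool_rot: [[0.974, 0.228, -0.0], [0.228, -0.974, -0.0], [-0.0, 0.0, -1.0]]
ft_force: [0.6, -0.4, -2.1]
finger_gap: 0.0385
gripper_force: 42.7
[[ 9.73645392e-01  2.28066893e-01 -3.77600737e-04  5.36251998e-01]
 [ 2.28066761e-01 -9.73645429e-01 -3.62086732e-04  7.50356809e-02]
 [-4.50229228e-04  2.66425902e-04 -9.99999863e-01  8.70471562e-02]
 [ 0.00000000e+00  0.00000000e+00  0.00000000e+00  1.00000000e+00]] [ 0.55917663 -0.42653421 -2.08278264]
```

View pics/w3.png

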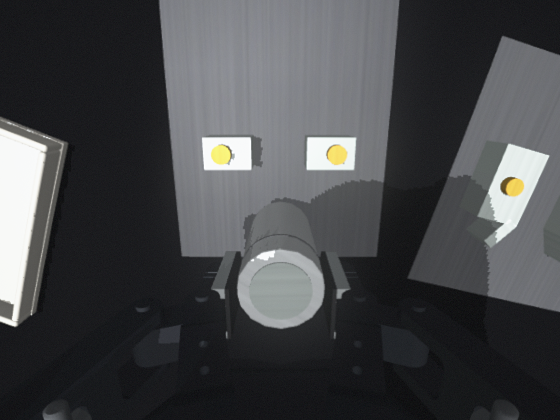

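The view shows the no-go jaw tops at columns 203–251 and 307–355, rows 137–170, squarely ahead. The tin's top is centred at (280.5,287).

Run:
```python
from h import *
T=np.load("T3.npy"); g=cv2.imread("pics/w3.png",0); m=np.uint8(g>150); m[:,:195]=0;m[:,370:]=0;m[:125]=0;m[180:]=0
n,l,st,ce=cv2.connectedComponentsWithStats(m)
C=[]
for i in range(1,n):
    if st[i][4]>200:
        x,y,w,h,_=st[i]; P=onz("wrist",[(x-.5,y+h-.5),(x+w-.5,y+h-.5),(x-.5,y-.5),(x+w-.5,y-.5)],.024,T); print(st[i],np.round(P*1e3,1).tolist(),ce[i]); C.append(P.mean(0))
t=onz("wrist",[(280.5,287)],T[2,3]+.0124,T)[0]
C=np.array(C); mid=C.mean(0); print("mid",mid,"tin",t); d=C[1]-C[0]; print("yaw",np.degrees(np.arctan2(-d[0],d[1]))%180, np.linalg.norm(d))
y=np.radians(13.2); R=np.array([[np.cos(y),np.sin(y)],[-np.sin(y),np.cos(y)]])
print("tin in jaws frame",R@(t-mid)[:2]*1e3)
```

```text
[ 202  137   50   34 1638] [[561.2, 132.2, 24.0], [568.4, 101.0, 24.0], [582.3, 135.7, 24.0], [589.3, 105.4, 24.0]] [226.42002442 153.47802198]
[ 306  137   51   34 1661] [[576.3, 67.4, 24.0], [583.7, 35.6, 24.0], [596.9, 72.7, 24.0], [604.2, 41.8, 24.0]] [330.4756171 153.4449127]
mid [0.58278601 0.08648473 0.024     ] tin [0.53437805 0.07413857 0.09944716]
yaw 13.158522950391017 0.06590935043654232
tin in jaws frame [-49.9482252  -0.9659606]
```

```bash
python3 -m jog '[[1,-0.2,1,-8,0,0,0],[1,-0.2,1,-15.2,0,0,0],[1,7.6,2.8,-15.2,0,0,0],[1,15.4,4.6,-15.2,0,0,0],[1,21.2,6,-15.2,0,0,0]]'
python3 -m jog '[[1,1,0.23,0,0,0,0],[1,2,0.46,0,0,0,0],[1,3,0.7,0,0,0,0],[1,3,0.7,0,0,0,0]]'
```

```text
time: 11.05
eef_pos: [0.5579, 0.0817, 0.0714]
tool_rot: [[0.974, 0.228, 0.0], [0.228, -0.974, 0.0], [0.0, -0.0, -1.0]]
ft_force: [-0.8, 0.8, -1.6]
finger_gap: 0.0384
gripper_force: 43.2
time: 11.45
eef_pos: [0.5602, 0.0824, 0.0716]
tool_rot: [[0.974, 0.229, -0.0], [0.229, -0.974, 0.0], [-0.0, -0.0, -1.0]]
ft_force: [-0.4, -0.0, -1.0]
finger_gap: 0.0379
gripper_force: 43.2
```

```bash
python3 -m jog '[[1,0.5,0.1,0,0,0,0],[1,1,0.2,0,0,0,0],[1,1.5,0.35,0,0,0,0],[1,2,0.5,0,0,0,0],[1,2,0.5,0,0,0,0]]' | grep -E "eef|ft"
python3 -m jog '[[1,0.5,0.1,0,0,0,0],[1,1,0.2,0,0,0,0],[1,1,0.2,0,0,0,0]]'| grep -E "eef|ft"
```

```text
eef_pos: [0.5623, 0.0829, 0.0716]
ft_force: [-0.5, -0.2, -1.4]
eef_pos: [0.5634, 0.0831, 0.0716]
ft_force: [0.4, -0.4, -1.4]
```

```bash
for k in 1 ; do python3 -m jog '[[1,0.3,0.1,0,0,0,0],[1,0.6,0.15,0,0,0,0],[1,1,0.2,0,0,0,0],[1,1,0.2,0,0,0,0]]'| grep -E "eef|ft"; done
```

```text
eef_pos: [0.5644, 0.0833, 0.0716]
ft_force: [0.4, -0.0, -1.2]
```

```bash
python3 -m jog '[[1,0.3,0.1,0,0,0,0],[1,0.5,0.1,0,0,0,0],[1,0.5,0.1,0,0,0,0]]'| grep -E "eef|ft"
```

```text
eef_pos: [0.5648, 0.0834, 0.0716]
ft_force: [-0.7, -0.1, -1.2]
```

```bash
python3 -m jog '[[1,0.3,0.05,0,0,0,0],[1,0.5,0.1,0,0,0,0],[1,0.5,0.1,0,0,0,0]]'| grep -E "eef|ft"
```

```text
eef_pos: [0.5653, 0.0835, 0.0716]
ft_force: [-0.7, -0.3, -1.4]
```

```bash
python3 -m jog '[[1,0.3,0.05,0,0,0,0],[1,0.5,0.1,0,0,0,0],[1,0.5,0.1,0,0,0,0]]'| grep -E "eef|ft"
```

```text
eef_pos: [0.5658, 0.0836, 0.0716]
ft_force: [0.3, 0.9, -1.4]
```

```bash
python3 -m jog '[[1,0.2,0.05,0,0,0,0],[1,0.4,0.1,0,0,0,0],[1,0.4,0.1,0,0,0,0]]'| grep -E "eef|ft"
```

```text
eef_pos: [0.5662, 0.0837, 0.0716]
ft_force: [0.2, -0.6, -1.7]
```

```bash
python3 -m jog '[[1,0.2,0.05,0,0,0,0],[1,0.4,0.1,0,0,0,0],[1,0.4,0.1,0,0,0,0]]'| grep -E "eef|ft"
```

```text
eef_pos: [0.5666, 0.0838, 0.0716]
ft_force: [-0.1, 0.5, -1.5]
```

```bash
python3 -m jog '[[1,0.2,0.05,0,0,0,0],[1,0.4,0.1,0,0,0,0],[1,0.4,0.1,0,0,0,0]]'| grep -E "eef|ft"
```

```text
eef_pos: [0.567, 0.0839, 0.0716]
ft_force: [0.2, 0.3, -1.3]
```

```bash
python3 -m jog '[[1,0.2,0.05,0,0,0,0],[1,0.4,0.1,0,0,0,0],[1,0.4,0.1,0,0,0,0]]'| grep -E "eef|ft"
```

```text
eef_pos: [0.5674, 0.084, 0.0716]
ft_force: [0.0, 1.3, -0.8]
```

```bash
python3 -m jog '[[1,0.15,0.05,0,0,0,0],[1,0.3,0.05,0,0,0,0],[1,0.3,0.05,0,0,0,0]]'| grep -E "eef|ft"
```

```text
eef_pos: [0.5677, 0.0841, 0.0716]
ft_force: [-0.1, -0.4, -1.7]
```

```bash
python3 -m jog '[[1,0.2,0.05,0,0,0,0],[1,0.4,0.1,0,0,0,0],[1,0.4,0.1,0,0,0,0]]'| grep -E "eef|ft"
```

```text
eef_pos: [0.5681, 0.0841, 0.0716]
ft_force: [-0.1, 0.4, -1.0]
```

Run:
```python
from h import *
T=wT(); cv2.imwrite("pics/w4.png",cams.camera("wrist")); np.save("T4",T)
```

```text
(no output)
```

View pics/w4.png

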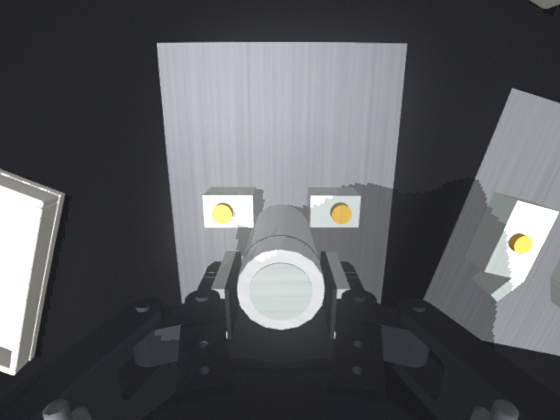

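The tin is about at the mouth: the jaws' near edges are at row 227, the gap runs over columns 254–308, and the tin is centred at column 280.5. I'll compute the distance left.

Run:
```python
from h import *
T=np.load("T4.npy"); y=np.radians(13.2); R=np.array([[np.cos(y),np.sin(y)],[-np.sin(y),np.cos(y)]])
P=onz("wrist",[(203,227.5),(253.7,227.5),(308.5,227.5),(359.8,227.5)],.024,T); t=onz("wrist",[(280.5,288)],T[2,3]+.0124,T)
print(np.round((R@(P-t)[:,:2].T).T*1e3,1), (R@(t[0,:2]-T[:2,3]))*1e3)
# tin silhouettes at mid height: visible side edges (row ~235)
for e in [(248,228),(312,228)]: print(e, (R@(onz("wrist",[e],.024,T)-t)[0,:2])*1e3)
```

```text
[[  6.7  48.2]
 [  6.8  16.6]
 [  6.8 -17.5]
 [  6.7 -49.5]] [-2.54551059 -0.45006098]
(248, 228) [ 6.42565017 20.16176233]
(312, 228) [  6.42201506 -19.6831193 ]
```

```bash
python3 -m jog '[[1,0.2,0.05,0,0,0,0],[1,0.4,0.1,0,0,0,0],[1,0.4,0.1,0,0,0,0]]'| grep -E "eef|ft"
```

```text
eef_pos: [0.5685, 0.0842, 0.0716]
ft_force: [-0.9, 0.3, -1.1]
```

```bash
python3 -m jog '[[1,0.2,0.05,0,0,0,0],[1,0.4,0.1,0,0,0,0],[1,0.4,0.1,0,0,0,0]]'| grep -E "eef|ft"
```

```text
eef_pos: [0.5688, 0.0843, 0.0716]
ft_force: [-0.3, -0.3, -0.5]
```

```bash
python3 -m jog '[[1,0.2,0.05,0,0,0,0],[1,0.4,0.1,0,0,0,0],[1,0.4,0.1,0,0,0,0]]'| grep -E "eef|ft"
```

```text
eef_pos: [0.5692, 0.0844, 0.0716]
ft_force: [-0.2, -0.4, -0.9]
```

```bash
python3 -m jog '[[1,0.2,0.05,0,0,0,0],[1,0.4,0.1,0,0,0,0],[1,0.4,0.1,0,0,0,0]]'| grep -E "eef|ft"
```

```text
eef_pos: [0.5696, 0.0845, 0.0716]
ft_force: [-1.5, -2.7, -1.4]
```

Contact: the left jaw touches first. I shift slightly right (gauge -y) and lean in gently.

```bash
python3 -m jog '[[1,0.05,-0.2,0,0,0,0],[1,0.3,-0.25,0,0,0,0],[1,0.3,-0.25,0,0,0,0]]'| grep -E "eef|ft"
```

```text
eef_pos: [0.57, 0.0842, 0.0716]
ft_force: [-0.7, -1.4, -2.0]
```

```bash
python3 -m jog '[[1,0.05,-0.15,0,0,0,0],[1,0.35,-0.1,0,0,0,0],[1,0.35,-0.1,0,0,0,0]]'| grep -E "eef|ft"
```

```text
eef_pos: [0.5703, 0.0842, 0.0716]
ft_force: [-1.0, -0.5, -1.7]
```

```bash
python3 -m jog '[[1,0.2,0,0,0,0,0],[1,0.3,0.05,0,0,0,0],[1,0.3,0.05,0,0,0,0]]'| grep -E "eef|ft"
```

```text
eef_pos: [0.5706, 0.0842, 0.0716]
ft_force: [-1.9, -0.7, -1.3]
```

```bash
python3 -m jog '[[1,0.2,0,0,0,0,0],[1,0.3,0.05,0,0,0,0],[1,0.3,0.05,0,0,0,0]]'| grep -E "eef|ft"
```

```text
eef_pos: [0.5709, 0.0843, 0.0716]
ft_force: [-2.7, -0.9, -1.2]
```

```bash
python3 -m jog '[[1,0.2,0.05,0,0,0,0],[1,0.4,0.1,0,0,0,0],[1,0.6,0.15,0,0,0,0],[1,0.6,0.15,0,0,0,0]]'| grep -E "eef|ft"
```

```text
eef_pos: [0.5714, 0.0844, 0.0716]
ft_force: [-3.3, -0.8, -0.5]
```

```bash
python3 -m jog '[[1,0.3,0.05,0,0,0,0],[1,0.6,0.15,0,0,0,0],[1,0.8,0.2,0,0,0,0],[1,0.8,0.2,0,0,0,0]]'| grep -E "eef|ft"
```

```text
eef_pos: [0.5722, 0.0846, 0.0715]
ft_force: [-3.9, -2.6, 0.4]
```

```bash
python3 -m jog '[[1,0,0,0,0,0,0],[1,0,0,0,0,0,0],[1,0,0,0,0,0,0]]' 100
```

```text
time: 18.9
eef_pos: [0.572, 0.0845, 0.0716]
tool_rot: [[0.974, 0.229, -0.001], [0.229, -0.974, -0.0], [-0.001, 0.0, -1.0]]
ft_force: [-5.6, -2.2, 3.0]
finger_gap: 0.0369
gripper_force: 99.7
```

```bash
python3 -m jog '[[1,0.2,0,0,0,0,0],[1,0.5,0,0,0,0,0],[1,0.5,0,0,0,0,0]]'| grep -E "eef|ft"
```

```text
eef_pos: [0.5723, 0.0846, 0.0716]
ft_force: [-7.6, -1.7, 4.0]
```

About 7.8 N axial and nearly nothing sideways. Hold it there.

```bash
for k in 1; do python3 -m jog '[[1,0,0,0,0,0,0],[1,0,0,0,0,0,0],[1,0,0,0,0,0,0],[1,0,0,0,0,0,0],[1,0,0,0,0,0,0]]'| grep -E "eef|ft"; python3 -m jog '[[1,0,0,0,0,0,0],[1,0,0,0,0,0,0],[1,0,0,0,0,0,0],[1,0,0,0,0,0,0],[1,0,0,0,0,0,0]]'| grep -E "eef|ft"; done
python3 - <<'E'
from h import *
T=wT(); s=cams.camera("side"); w=cams.camera("wrist"); cv2.imwrite("pics/m5.png",np.hstack([cv2.resize(s[190:300,180:320],(420,330),interpolation=cv2.INTER_CUBIC),cv2.resize(w[170:340,180:380],(380,330))]))
E
```

```text
eef_pos: [0.5723, 0.0846, 0.0716]
ft_force: [-8.1, -2.6, 4.6]
eef_pos: [0.5723, 0.0846, 0.0716]
ft_force: [-6.8, -2.3, 4.7]
```

View pics/m5.png

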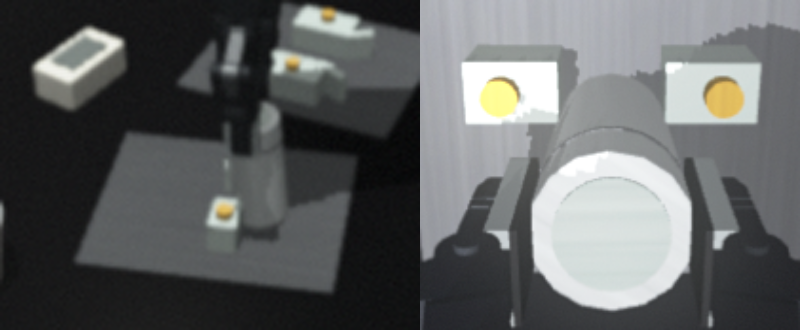

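Run:
```python
from h import *
s=cams.camera("side"); y=np.radians(13.2); f=np.array([np.cos(y),np.sin(y)])
c=np.array([.5696,.0840])
for t in (0,.06,.12,.18):
    ax=np.array([*(np.sin(t)*f),np.cos(t)]); p0=np.array([*c,.062])
    a,b=proj("side",[p0-.062*ax,p0+.022*ax]); print(t,np.round(a,1),np.round(b,1),"slope dx/dy",round((a[0]-b[0])/(a[1]-b[1]),3))
g=cv2.GaussianBlur(cv2.cvtColor(s,cv2.COLOR_BGR2GRAY),(3,3),0).astype(float)
E_=[]
for r in range(228,262,2):
    row=g[r,262:292]; d=np.diff(row); k=int(np.argmin(d)); E_.append((r,262.5+k,round(d[k],1)))
print(E_)
cv2.imwrite("pics/side5.png",s)
```

```text
0 [263.9 259.3] [263.7 228.2] slope dx/dy 0.005
0.06 [265.6 259.4] [263.1 228.1] slope dx/dy 0.079
0.12 [267.3 259.5] [262.5 228.1] slope dx/dy 0.153
0.18 [268.9 259.4] [261.8 228.1] slope dx/dy 0.227
[(228, 272.5, np.float64(-41.0)), (230, 272.5, np.float64(-40.0)), (232, 272.5, np.float64(-28.0)), (234, 273.5, np.float64(-26.0)), (236, 273.5, np.float64(-23.0)), (238, 273.5, np.float64(-18.0)), (240, 273.5, np.float64(-13.0)), (242, 273.5, np.float64(-13.0)), (244, 274.5, np.float64(-15.0)), (246, 274.5, np.float64(-15.0)), (248, 274.5, np.float64(-16.0)), (250, 274.5, np.float64(-16.0)), (252, 274.5, np.float64(-15.0)), (254, 274.5, np.float64(-14.0)), (256, 274.5, np.float64(-14.0)), (258, 274.5, np.float64(-11.0)), (260, 272.5, np.float64(-6.0))]
```

The side view suggests the tin has tipped about 0.07 rad in the grip, with its foot lagging. That's within 0.12 but close, so I back off, straighten it, and press again with the firmer grip.

```bash
python3 -m jog '[[1,-3,-0.7,0.5,0,0,0],[1,-7,-1.6,0.5,0,0,0],[1,-7,-1.6,0.5,0.008,-0.034,0],[1,-7,-1.6,0.5,0.016,-0.068,0],[1,-7,-1.6,0.5,0.016,-0.068,0]]'
python3 - <<'E'
from h import *
s=cams.camera("side"); print(bot.read_state()["ft_force"])
g=cv2.GaussianBlur(cv2.cvtColor(s,cv2.COLOR_BGR2GRAY),(3,3),0).astype(float)
r=np.arange(232,258,2); e=[]
for k in r:
    d=-np.diff(g[k,264:290]); i=int(np.argmax(d[1:-1]))+1; o=(d[i-1]-d[i+1])/(2*(d[i-1]-2*d[i]+d[i+1])); e.append(264.5+i+o)
print(np.round(e,1),np.polyfit(r,e,1)[0])
g=cv2.GaussianBlur(cv2.imread("pics/side5.png",0),(3,3),0).astype(float); e=[]
for k in r:
    d=-np.diff(g[k,264:290]); i=int(np.argmax(d[1:-1]))+1; o=(d[i-1]-d[i+1])/(2*(d[i-1]-2*d[i]+d[i+1])); e.append(264.5+i+o)
print(np.round(e,1),np.polyfit(r,e,1)[0])
# expected silhouette slope for upright
o=np.array(cams.camera_model("side")["pose"])[:3,3]; c=np.array([.563,.0825]); v=c-o[:2]; n=np.array([-v[1],v[0]])/np.linalg.norm(v)
for sg in(1,-1):
    q=c+sg*.02*n; a,b=proj("side",[[*q,0],[*q,.084]]); print(a,b,(a[0]-b[0])/(a[1]-b[1]))
E
```

```text
time: 20.85
eef_pos: [0.5654, 0.0829, 0.0723]
tool_rot: [[0.971, 0.229, 0.069], [0.228, -0.974, 0.016], [0.071, -0.0, -0.997]]
ft_force: [0.1, -1.5, -1.5]
finger_gap: 0.0367
gripper_force: 100.2
[-0.44586056 -0.43720268 -1.24701104]
[276.5 276.5 276.6 276.4 276.5 276.  275.7 275.7 275.6 275.5 275.3 275.2
 275. ] -0.06876009329016616
[273.  273.6 273.4 273.9 273.9 274.  274.  274.1 274.2 274.3 274.5 274.7
 274.8] 0.06226125065411219
[257.72593557 259.60176204] [257.24876512 228.52898173] 0.015356541904514286
[276.19813771 259.58782078] [276.66706816 228.52620709] -0.015096783450229717
```

```bash
python3 -m jog '[[1,0,0,0,-0.006,0.024,0],[1,0.5,0.1,-0.5,-0.006,0.024,0],[1,1,0.2,-0.5,-0.006,0.024,0],[1,1,0.2,-0.5,-0.006,0.024,0]]'| grep -E "eef|ft"
```

```text
eef_pos: [0.567, 0.0833, 0.0715]
ft_force: [-1.0, -0.6, -1.4]
```

```bash
python3 -m jog '[[1,0.4,0.1,0,0,0,0],[1,0.8,0.2,0,0,0,0],[1,0.8,0.2,0,0,0,0]]'| grep -E "eef|ft"
```

```text
eef_pos: [0.5675, 0.0834, 0.0716]
ft_force: [-1.3, 0.7, -1.5]
```

```bash
python3 -m jog '[[1,0.4,0.1,0,0,0,0],[1,0.7,0.15,0,0,0,0],[1,0.7,0.15,0,0,0,0]]'| grep -E "eef|ft"
```

```text
eef_pos: [0.5682, 0.0836, 0.0716]
ft_force: [-2.4, -0.2, -0.2]
```

```bash
python3 -m jog '[[1,0.2,0.05,0,0,0,0],[1,0.4,0.1,0,0,0,0],[1,0.4,0.1,0,0,0,0]]'| grep -E "eef|ft"
```

```text
eef_pos: [0.5685, 0.0837, 0.0715]
ft_force: [-4.2, -0.1, -0.8]
```

```bash
python3 -m jog '[[1,0.2,0.05,0,0,0,0],[1,0.4,0.1,0,0,0,0],[1,0.4,0.1,0,0,0,0]]'| grep -E "eef|ft"
```

```text
eef_pos: [0.5689, 0.0837, 0.0715]
ft_force: [-4.3, -0.8, -0.3]
```

```bash
python3 -m jog '[[1,0.2,0.05,0,0,0,0],[1,0.5,0.1,0,0,0,0],[1,0.5,0.1,0,0,0,0]]'| grep -E "eef|ft"
```

```text
eef_pos: [0.5694, 0.0838, 0.0715]
ft_force: [-5.0, -0.8, 0.8]
```

```bash
python3 -m jog '[[1,0.2,0.05,0,0,0,0],[1,0.4,0.1,0,0,0,0],[1,0.4,0.1,0,0,0,0]]'| grep -E "eef|ft"
```

```text
eef_pos: [0.5697, 0.0839, 0.0715]
ft_force: [-6.2, -1.3, 1.2]
```

```bash
python3 -m jog '[[1,0.2,0.05,0,0,0,0],[1,0.5,0.1,0,0,0,0],[1,0.5,0.1,0,0,0,0],[1,0.5,0.1,0,0,0,0],[1,0.5,0.1,0,0,0,0]]'| grep -E "eef|ft"
python3 -m jog '[[1,0,0,0,0,0,0],[1,0,0,0,0,0,0],[1,0,0,0,0,0,0],[1,0,0,0,0,0,0],[1,0,0,0,0,0,0]]'| grep -E "eef|ft"
python3 -m jog '[[1,0,0,0,0,0,0],[1,0,0,0,0,0,0],[1,0,0,0,0,0,0],[1,0,0,0,0,0,0],[1,0,0,0,0,0,0]]'| grep -E "eef|ft"
```

```text
eef_pos: [0.57, 0.084, 0.0715]
ft_force: [-7.9, -1.2, 2.0]
eef_pos: [0.5699, 0.084, 0.0714]
ft_force: [-7.5, -1.5, 2.0]
eef_pos: [0.57, 0.084, 0.0715]
ft_force: [-7.0, -1.6, 2.1]
```

```bash
python3 -m jog '[[1,-3,-0.7,0,0,0,0],[1,-20,-4.6,5,0,0,0],[1,-20,-4.6,30,0,0,0],[1,-20,-4.6,55,0,0,0],[1,-30,30,55,0,0,0]]'| grep -E "eef|ft"
python3 -m jog '[[1,-10,45,0,0,0,0],[1,-20,90,0,0,0,0],[1,-30,135,0,0,0,0],[1,-40,180,0,0,0,0],[1,-45.5,199,0,0,0,0]]'| grep -E "eef|ft"
python3 -m jog '[[1,0,0,-15,0,0,0],[1,0,0,-25,0,0,0],[1,0,0,-25,0,0,0],[1,0,0,-25,0,0,0]]'| grep -E "eef|ft"
python3 - <<'E'
from h import *
T=wT(); s=cams.camera("side"); w=cams.camera("wrist"); cv2.imwrite("pics/m6.png",np.hstack([cv2.resize(s[240:410,170:330],(395,420),interpolation=cv2.INTER_CUBIC),w[:,80:480]]))
print(T[:3,3])
for z in (0,.084): print(proj("side",[T[0,3],T[1,3],z+T[2,3]-.0715]))
print(proj("side",[.4922,.313,.005]),proj("wrist",[.4922,.313,.005],T))
E
```

```text
eef_pos: [0.544, 0.1109, 0.13]
ft_force: [0.6, 0.7, -1.9]
eef_pos: [0.4939, 0.3184, 0.1272]
ft_force: [0.1, 0.2, -1.1]
eef_pos: [0.4955, 0.3119, 0.1014]
ft_force: [-0.2, 0.3, -1.7]
[0.49549111 0.31188683 0.10136407]
[[251.87054313 335.79261607]]
[[250.7867141 301.7065377]]
[[253.62367775 346.0282716 ]] [[277.28786377 219.7354469 ]]
```

View pics/m6.png

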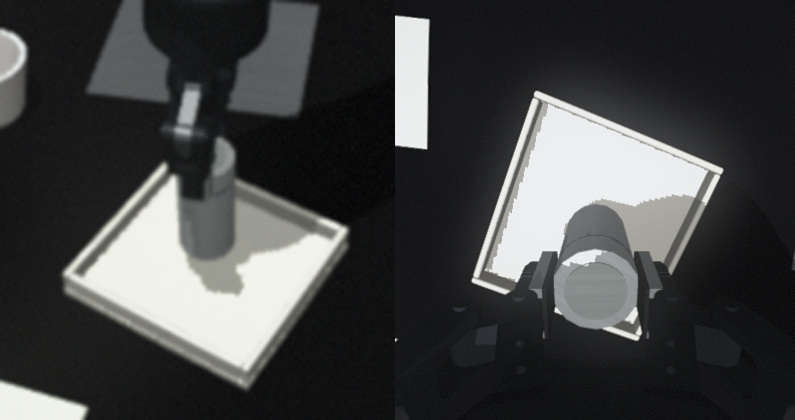

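The tin hangs upright over the middle of the tray in both views. Next I lower it.

```bash
python3 -m jog '[[1,0,0,-10,0,0,0],[1,0,0,-18,0,0,0],[1,0,0,-22,0,0,0],[1,0,0,-23,0,0,0],[1,0,0,-23,0,0,0]]' 40| grep -E "eef|ft"
```

```text
eef_pos: [0.4949, 0.3131, 0.0783]
ft_force: [0.6, 0.3, -1.5]
```

```bash
python3 -m jog '[[1,0,0,-0.5,0,0,0],[1,0,0,-1,0,0,0],[1,0,0,-1,0,0,0]]' 40| grep -E "eef|ft"
```

```text
eef_pos: [0.4951, 0.3131, 0.0777]
ft_force: [-0.0, -0.6, -1.5]
```

```bash
python3 -m jog '[[1,0,0,-0.5,0,0,0],[1,0,0,-1,0,0,0],[1,0,0,-1,0,0,0]]' 40| grep -E "eef|ft"
```

```text
eef_pos: [0.495, 0.3131, 0.0766]
ft_force: [-0.7, 0.1, -1.5]
```

```bash
python3 -m jog '[[1,0,0,-0.4,0,0,0],[1,0,0,-0.8,0,0,0],[1,0,0,-0.8,0,0,0]]' 40| grep -E "eef|ft"
```

```text
eef_pos: [0.495, 0.3131, 0.0757]
ft_force: [-0.3, -0.3, -1.5]
```

```bash
python3 -m jog '[[1,0,0,-0.4,0,0,0],[1,0,0,-0.8,0,0,0],[1,0,0,-0.8,0,0,0]]' 40| grep -E "eef|ft"
```

```text
eef_pos: [0.4953, 0.3132, 0.0756]
ft_force: [-1.8, -1.8, 9.2]
```

```bash
python3 -m jog '[[1,0,0,-0.4,0,0,0],[1,0,0,-0.6,0,0,0],[1,0,0,-0.6,0,0,0]]' 40| grep -E "eef|ft"
```

```text
eef_pos: [0.4955, 0.3133, 0.0756]
ft_force: [-3.7, -3.1, 18.6]
```

Foot on the floor. I relieve the load and open gently.

```bash
python3 -m jog '[[1,0,0,1.1,0,0,0],[1,0,0,1.1,0,0,0],[0.5,0,0,1.1,0,0,0],[0.4,0,0,1.1,0,0,0],[0.3,0,0,1.1,0,0,0]]' 20
python3 -m jog '[[0,0,0,0,0,0,0],[0,0,0,0,0,0,0],[0,0,0,0,0,0,0],[0,0,0,0,0,0,0],[0,0,0,0,0,0,0]]'
python3 - <<'E'
from h import *
s=cams.camera("side"); w=cams.camera("wrist"); cv2.imwrite("pics/m7.png",np.hstack([cv2.resize(s[240:410,170:330],(395,420),interpolation=cv2.INTER_CUBIC),w[:,80:480]]))
E
```

```text
time: 28.6
eef_pos: [0.495, 0.3131, 0.0754]
tool_rot: [[0.973, 0.229, 0.044], [0.228, -0.973, 0.01], [0.045, 0.0, -0.999]]
ft_force: [0.2, 0.5, -0.5]
finger_gap: 0.0599
gripper_force: 0.0
time: 29.1
eef_pos: [0.495, 0.3131, 0.0755]
tool_rot: [[0.973, 0.229, 0.044], [0.228, -0.974, 0.01], [0.045, 0.0, -0.999]]
ft_force: [-1.1, 0.1, -0.6]
finger_gap: 0.0853
gripper_force: 0.0
```

View pics/m7.png

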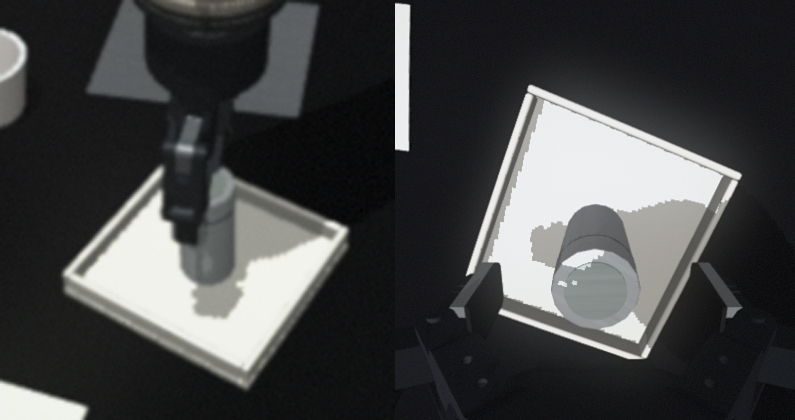

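The tin stands upright and free inside the tray, with the fingers open on both sides. Next I retreat upwards and check its position.

```bash
python3 -m jog '[[0,0,0,15,0,0,0],[0,0,0,40,0,0,0],[0,0,0,75,0,0,0],[0,0,0,110,0,0,0],[0,0,0,140,0,0,0]]'| grep -E "eef|ft"
python3 -m jog '[[0,0,-40,0,0,0,0],[0,0,-80,0,0,0,0],[0,0,-120,0,0,0,0],[0,0,-150,0,0,0,0],[0,0,-150,0,0,0,0]]'| grep -E "eef|ft|time"
python3 - <<'E'
from h import *
a=cams.camera("top"); s=cams.camera("side"); cv2.imwrite("pics/m8.png",np.hstack([a[80:330,60:460],s[140:390,140:540]]))
E
```

```text
eef_pos: [0.495, 0.3133, 0.2186]
ft_force: [0.5, 0.6, 0.1]
time: 30.2
eef_pos: [0.4952, 0.1589, 0.2167]
ft_force: [0.3, 0.9, -0.3]
```

View pics/m8.png

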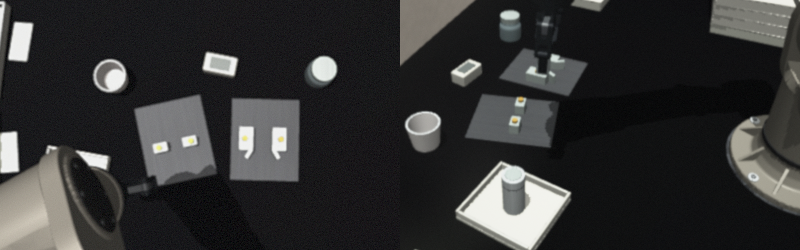

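The side view shows the tin upright near the middle of the tray, foot at about (253,350). The cup, jar and timer have not moved. I'm handing in.

```bash
python3 -c "
from plant import bot
print(bot.sign_off())"
```

```text
the job is handed in; nothing more can be done
None
```

The tin went right through the go gauge with no contact force felt. The no-go mouth stopped it under about 7.5 N for over a second, within the limits, and it now stands upright and released in the tray, with the job handed in at about 30 s (no verdict was returned).

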